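Screw the lid home on the sugar dredger

ROBOT

A 7-joint arm with a two-finger parallel gripper is mounted at the origin on a cart in front of the work surface, level with it; the furniture and walls round the work are solid. World frame = base frame: x ahead of the robot, y to its left, z up, the work surface at z = 0. Lengths are in mm, angles in degrees, forces in N, time in s.
With the tool pointing down it reaches from about 400 to 900 mm from the base axis. Payload 5.5 kg.
Tool frame: the origin (TCP) lies midway between the tips of the shut fingers; the grasp point (between the pads) lies 19 mm behind it; z points along the fingers, y is the line along which they close (so a half turn about z gives the same grasp; the last joint's range is limited). The gripper opens to 85 mm and grips with 20 to 120 N. Pads are 22 mm wide; open, the fingers measure 114 mm over their backs; the gripper's body (76 mm by 85 mm) begins 54 mm behind the grasp point. The pads swing forward as they close: fully open they stand 13 mm farther back than shut.
Start: joints at [15.08, 28.699, -24.465, 88.831, 12.651, 65.22, -12.049], TCP at [650, 0.037, 231.31] pointing down, gripper open.
Joint ranges: [-164.97, 164.97], [-17.58, 116.51], [-87.97, 89.64], [11.32, 138.91], [-80.73, 260.73], [10.89, 115.49], [-147.41, 147.41]. Speed limits (degrees/s): [147.25, 147.25, 180, 180, 180, 180, 180].

INTERFACE

Orientations are given as [roll, pitch, yaw] about the fixed x, y, z axes, in that order (R = Rz(yaw) Ry(pitch) Rx(roll)).
In Python, from rig import telemetry, cams, order gives the robot as it stands.
- The arm moves only by the tool jog_arm, never from a script. Its argument "commands" is a list that holds one entry, the list of rows, each a list of 7 numbers: the shift along the tool's x, y, z in m, then the turn, a rotation vector about the tool's x, y, z in degrees, then the opening in per cent of the stroke, from 0 (shut) to 100 (fully open). A call has 1 to 12 rows; each row shifts and turns the commanded pose from where the row before left it, along the tool's axes as they then stand; what a row does not reach is not made up. A row lasts 1/10 s, in which the tool goes at most 50 mm and 8.59 degrees, less where a joint would pass 70% of its speed; a pose out of reach is approached as far as the arm can. A call is refused whole if a number of a shift passes 0.05 or a number of a turn 8.59, either way. A call with a gripper value outside its range is refused whole. The fingers move at their own pace and stop on an object; "grip_force" is the grip in N (left out, the last holds). Time passes only in rows, so rows that do not move let the fingers close. It gives the time, the measured TCP pose, the force, the opening and the grip force at its end, in the units of the state.
- telemetry.observe(): the state, without advancing time (a new reading comes with each control period).
- cams.capture(name): name is "scene" or "side" or "wrist"; returns a dict with "color" (480x640x3 uint8, red, green, blue), "fx", "fy", "cx", "cy" (pixels), "rvec" (rotation vector, rad) and "tvec" (3), from world to camera coordinates, as OpenCV has them. Camera axes: x right, y down, z forward; pixel columns grow to the right and rows downward; lengths in mm; the calibration is good to about 2 mm. A picture is of the moment at which its call begins. There is no depth.
- order.finish_job(): hands the job in; it is judged then, once.
The state is a dict: "t": time; "qpos": joint angles; "qd": joint speeds; "tau": joint torques, N m; "ee_pos": TCP position; "ee_rot": TCP orientation; "ft_force": force on the tool from outside, world axes, zero at the start; "ft_torque": the same for the moment, N m; "width": finger opening in mm; "grip_force": force on a finger pad.
Only numpy, scipy, OpenCV 4.12 (cv2) and the standard library are available. Lean on these libraries where they do the work, as an engineer would, in place of code of your own. Each camera call takes 0.05 s, during which the arm holds its last target. There are 200 camera calls.

TASK

The steel sugar dredger is standing open: put its blue perforated lid back on and screw it shut. Set the lid squarely on the neck, turn it backward (anticlockwise from above) until it drops into the gaps between the threads, then screw it forward (clockwise) until it is fully home against its stop, without forcing it, and let go. Leave the spice jar, the shaker tin and the cutter ring standing where they are.

Things in the scene. Friction and masses are not known exactly. Their poses are not given: they have to be found in the camera images.
- dredger: Open stainless-steel sugar dredger can, 72 mm across, held upright and fast on the table by a black rubber suction base 97 mm across with a small tab toward -x; it cannot move. Origin: centre of the base's underside, on the table; z up along the can's axis. Shoulder at z = 70 mm, above it a neck 41 mm across with four threads (48 mm over them).
- dredger_mouth (a point): Centre of the dredger's mouth, level with the top of the red rubber O-ring (40 mm across) on its rim, 98 mm above the table. The ring is springy: it gives 1 mm per 2 N, 4.5 mm at most. Its rounded top leads the lid in when the lid is up to about 3 mm off-centre.
- neck_threads (a point): Point on the neck's axis, 87 mm above the table, level with the flat tops of four equal thread pieces round it, 90 degrees apart. Each one's underside slopes down clockwise to a vertical stop rib at its clockwise end, which stands 6 mm above the thread's top. Between each rib and the next thread's start is a gap where a lid lug can sink, with about 20 degrees of play in turning.
- neck_stop (a point): Point on the neck's axis, 79 mm above the table, level with the lugs when home. Set on the threads, a lid reaches the gaps when turned at most 75 degrees anticlockwise from above; clockwise, its lugs jam on the ribs. Once dropped, 50 to 75 degrees clockwise (under 0.3 N m) takes the lugs under the threads, draws it down 3 mm on the seal and ends firmly at the ribs; friction keeps it.
- lid: Loose screw lid, blue ribbed grip ring with a perforated steel top, 61 mm across, 30 mm high, about 90 g, lying right way up on the table. Origin: centre of its lower edge; z up through the top; x and y are not marked on it. Height of its origin above the table: resting on the stop ribs 91 mm; on the thread tops 85 mm; dropped into the gaps, resting on the seal 78 mm; screwed home 75 mm.
- lid_top (a point): Centre of the lid's top, 30 mm above its lower edge. Grip the ring across from above, fingertips 4 mm or more above its lower edge. It is hollow below, 52 mm inside and 20 mm deep; four equal lugs 90 degrees apart point inward from the wall 4 mm above the lower edge and leave a 43 mm opening, 1 mm of play all round on the neck.
- spice_jar: Spice jar with a red cap, 47 mm across, 97 mm high, loose; origin at the centre of its base. Leave alone.
- shaker_tin: Pale metal shaker tin with a perforated top, 64 mm across, 73 mm high, loose; origin at the centre of its base. Leave alone.
- ring_cutter: Plain pale ring cutter, 68 mm across, 42 mm high, loose; origin at the centre of its base. Leave alone.

How it is judged:
By the outcome, as a careful person would: the job done as asked, in the order asked, and still so for the second after the job is handed in, with the robot touching nothing.
It also fails if it takes over 64 s, if anything falls off the work surface, if the arm or the gripper's body presses on something with over 40 N, if the wrist force passes 120 N, or if a joint passes its speed limit or range.

## Working session

There is one attempt and no reset: what is moved stays moved. The work goes in short steps, Python scripts to look and compute and a tool call to move; the robot and the scene stay as the last step left them, time stands still between calls to the robot, and variables do not carry over. Pictures are saved under pics/ and viewed, at most 10 in all, crops included, and the job is handed in when it is done.

Besides the shell and the picture viewer there is one more tool, called after ">>>" as a command line: name --argument value ..., lists and objects as JSON in quotes. jog_arm: Moves the arm, as the interface text tells. Its arguments: {"type":"object","properties":{"commands":{"type":"array"},"grip_force":{"type":"number"}},"required":["commands"]}

```bash
mkdir -p pics
cat > h.py <<'E'
import numpy as np, cv2
from rig import telemetry, cams, order
def cap(n):
    c=cams.capture(n); return c, cv2.cvtColor(c["color"],cv2.COLOR_RGB2BGR)
def ray(c,u,v,z):
    R=cv2.Rodrigues(np.array(c["rvec"],float))[0]; t=np.array(c["tvec"],float).ravel()
    o=-R.T@t; d=R.T@np.array([(u-c["cx"])/c["fx"],(v-c["cy"])/c["fy"],1])
    return o+d*(z-o[2])/d[2]
def proj(c,p):
    R=cv2.Rodrigues(np.array(c["rvec"],float))[0]; q=R@np.array(p,float)+np.array(c["tvec"],float).ravel()
    return c["fx"]*q[0]/q[2]+c["cx"], c["fy"]*q[1]/q[2]+c["cy"]
E
python3 - <<'E'
from h import *
for n in("scene","side","wrist"):
    c,i=cap(n); cv2.imwrite(f"pics/{n}1.png",i); R=cv2.Rodrigues(np.array(c["rvec"],float))[0]
    print(n,-R.T@np.array(c["tvec"]).ravel(),R[2])
s=telemetry.observe(); print(s)
E
```

```text
scene [ -49.268518   -469.09417093  433.22170488] [ 0.7360724   0.54256359 -0.40474952]
side [607.13029816 920.38197724 482.13181188] [-0.03289577 -0.92594291 -0.37622811]
wrist [649.43838498  78.36768259 373.91468802] [-0.00488689 -0.3053904  -0.95221469]
{'t': 0.15, 'qpos': array([ 15.07980982,  28.74499317, -24.45629976,  88.87793366,
        12.65250075,  65.22079666, -12.05105146]), 'qd': array([ 0.00467212, -0.12907433, -0.01120444, -0.14047218,  0.05896235,
       -0.02108459, -0.05643659]), 'tau': array([-7.84630305e-03, -5.70037007e+01, -5.82563952e+00, -2.81283009e+01,
        1.07005105e-02,  7.80367671e-03, -3.10690336e-05]), 'ee_pos': array([ 6.49451851e+02, -2.63991403e-02,  2.30458695e+02]), 'ee_rot': array([-1.79909830e+02, -2.80108131e-03,  9.00023923e+01]), 'ft_force': array([ 0.6069943 ,  1.20622019, -0.12466409]), 'ft_torque': array([-0.01587558, -0.0088253 ,  0.00380164]), 'grip_force': 0.0, 'width': 85.56737989890773}
```

View pics/scene1.png

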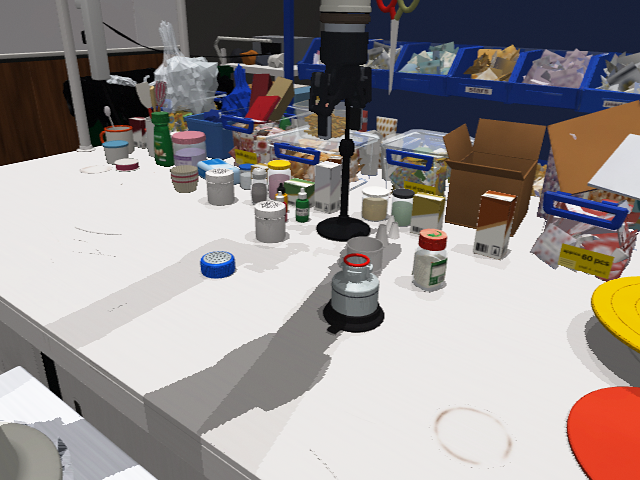

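View pics/wrist1.png

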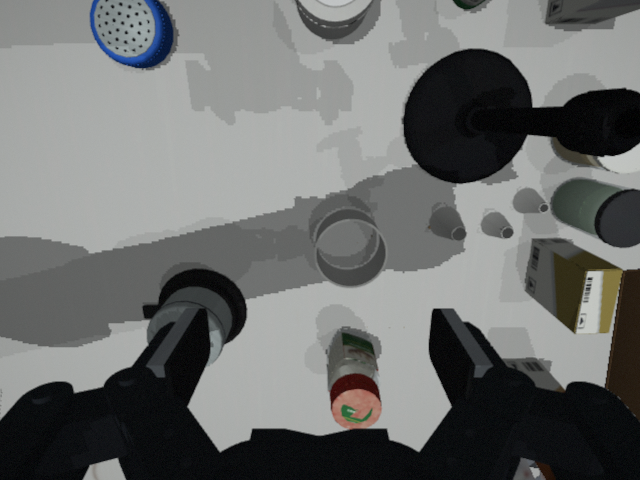

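View pics/side1.png

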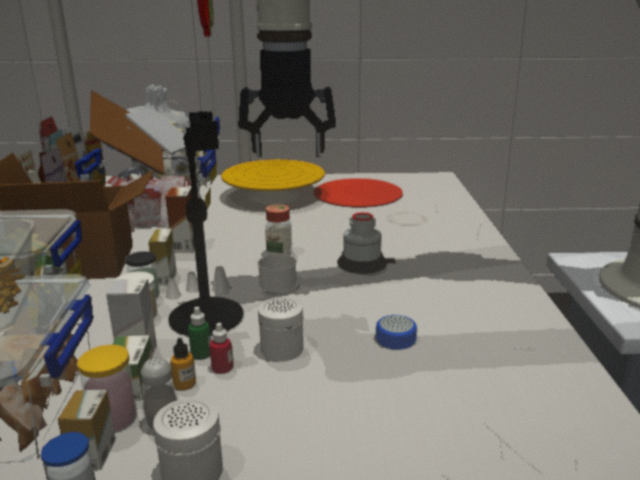

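The scene view shows the lid at (218,264) and the dredger's red ring at (357,260). The side view has the lid at (397,331) and the ring at (363,217), with the wrist view's lid at (133,27). A lamp stand with a black arm is at (345,190) in the scene view. Next I'll measure the lid and the ring.

```bash
cat >> h.py <<'E'
def blob(i,lo,hi,near,r):
    h=cv2.cvtColor(i,cv2.COLOR_BGR2HSV); m=cv2.inRange(h,lo,hi)
    if lo[0]==0: m|=cv2.inRange(h,(170,lo[1],lo[2]),(180,255,255))
    k=np.zeros_like(m); cv2.circle(k,near,r,255,-1); m&=k
    ys,xs=np.nonzero(m); return xs,ys,m
BL=((100,120,50),(130,255,255)); RD=((0,120,60),(8,255,255))
E
python3 - <<'E'
from h import *
P={}
for n,l,r in(("scene",(218,264),(357,260)),("side",(397,331),(363,217)),("wrist",(133,27),None)):
    c,i=cap(n)
    for nm,a,col,z,rad in(("lid",l,BL,30,60 if n=="wrist" else 30),("ring",r,RD,98,25)):
        if a is None: continue
        xs,ys,m=blob(i,*col,a,rad); 
        pts=cv2.convexHull(np.c_[xs,ys].astype(np.int32)); 
        x0,x1,y0,y1=xs.min(),xs.max(),ys.min(),ys.max()
        hc=((x0+x1)/2,(y0+y1)/2)
        # lid: hull centre is ~ mid-height ; ring similarly
        zz=15 if nm=="lid" else 97
        print(n,nm,len(xs),(x0,x1,y0,y1),ray(c,*hc,zz).round(1))
    # tall objects: project check
c,i=cap("side")
for p in((200,119),(363,262),(278,288),(282,355),(278,250),(205,318)): print(p,ray(c,*p,0).round(0))
E
```

```text
scene lid 512 (np.int64(201), np.int64(234), np.int64(252), np.int64(277)) [487.3 143.7  15. ]
scene ring 169 (np.int64(344), np.int64(369), np.int64(253), np.int64(266)) [ 521.  -123.8   97. ]
side lid 535 (np.int64(377), np.int64(415), np.int64(322), np.int64(347)) [492.8 162.7  15. ]
side ring 486 (np.int64(342), np.int64(383), np.int64(192), np.int64(219)) [ 517.6 -175.8   97. ]
wrist lid 1710 (np.int64(90), np.int64(172), np.int64(0), np.int64(67)) [488.8 144.6  15. ]
(200, 119) [ 1074. -1535.    -0.]
(363, 262) [ 519. -125.    0.]
(278, 288) [676. -22.   0.]
(282, 355) [659. 187.  -0.]
(278, 250) [ 685. -189.    0.]
(205, 318) [786.  78.   0.]
```

>>> jog_arm --commands '[[[0.018,-0.02,0.0125,0,0,0,100],[0.018,-0.02,0.0125,0,0,0,100],[0.018,-0.02,0.0125,0,0,0,100],[0.018,-0.02,0.0125,0,0,0,100],[0.018,-0.02,0.0125,0,0,0,100],[0.018,-0.02,0.0125,0,0,0,100],[0.018,-0.02,0.0125,0,0,0,100],[0.018,-0.02,0.0125,0,0,0,100],[0,0,0,0,0,0,100],[0,0,0,0,0,0,100],[0,0,0,0,0,0,100]]]'

```text
t: 1.45
ee_pos: [491.3, 143.4, 131.9]
ee_rot: [179.9, 0.0, 89.9]
ft_force: [0.4, -1.0, 0.1]
width: 85.7
grip_force: 0.0
```

Run:
```python
from h import *
c,i=cap("wrist"); cv2.imwrite("pics/w2.png",i)
s=telemetry.observe(); print(s["t"],s["ee_pos"],s["ee_rot"],s["qpos"])
xs,ys,m=blob(i,*BL,(320,240),200)
print(xs.min(),xs.max(),ys.min(),ys.max())
print(ray(c,(xs.min()+xs.max())/2,(ys.min()+ys.max())/2,15),ray(c,(xs.min()+xs.max())/2,(ys.min()+ys.max())/2,27))
h=cv2.convexHull(np.c_[xs,ys].astype(np.int32)); w=np.array([ray(c,*p[0],28)[:2] for p in h]); print(w.min(0),w.max(0))
```

```text
1.5 [491.39328258 143.276349   131.86893182] [ 1.79909316e+02 -2.70785501e-03  8.99060868e+01] [  3.53391112  22.56571775 -27.41062629 113.50341155  14.01626949
  47.02554172 -31.79096133]
275 362 179 266
[490.00953932 149.72016545  15.        ] [490.05402245 153.04365631  27.        ]
[460.75348681 121.81811769] [519.58363425 182.62474495]
```

View pics/w2.png

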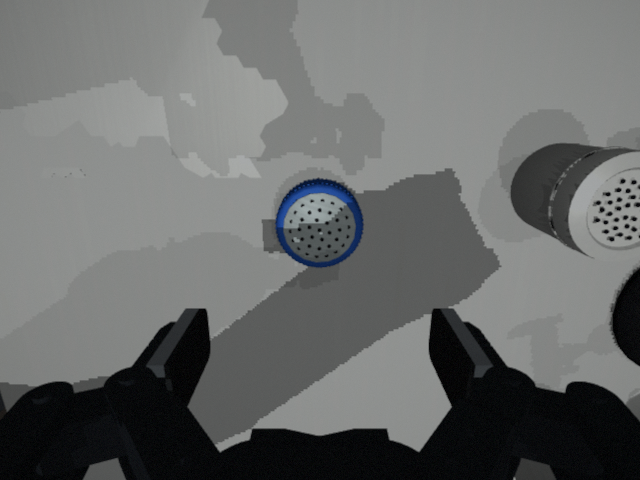

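The lid sits at (319,222) in the wrist view, which is about (490,150) in world, with nothing near the fingers. I'll go down and grip it.

>>> jog_arm --commands '[[[0.0065,-0.0015,0.016,0,0,0,100],[0,0,0.02,0,0,0,100],[0,0,0.02,0,0,0,100],[0,0,0.02,0,0,0,100],[0,0,0.02,0,0,0,100],[0,0,0.02,0,0,0,100],[0,0,0.01,0,0,0,100],[0,0,0,0,0,0,100],[0,0,0,0,0,0,100]]]' --grip_force 40

```text
t: 2.4
ee_pos: [489.2, 150.5, 5.8]
ee_rot: [180.0, -0.0, 90.0]
ft_force: [0.6, -0.3, 0.2]
width: 85.7
grip_force: 0.0
```

>>> jog_arm --commands '[[[0,0,0,0,0,0,40],[0,0,0,0,0,0,40],[0,0,0,0,0,0,40],[0,0,0,0,0,0,40],[0,0,0,0,0,0,40],[0,0,0,0,0,0,40],[0,0,0,0,0,0,40],[0,0,0,0,0,0,40]]]' --grip_force 40

```text
t: 3.2
ee_pos: [489.6, 150.8, 6.9]
ee_rot: [179.9, -0.0, 90.0]
ft_force: [-1.9, -1.3, 9.0]
width: 58.7
grip_force: 40.9
```

>>> jog_arm --commands '[[[0,0,-0.01,0,0,0,40],[0,0,-0.02,0,0,0,40],[0,0,-0.02,0,0,0,40],[0,0,-0.02,0,0,0,40],[0,0,-0.02,0,0,0,40],[0,0,-0.02,0,0,0,40],[0,0,-0.02,0,0,0,40],[0,0,-0.01,0,0,0,40],[0,0,0,0,0,0,40],[0,0,0,0,0,0,40]]]'

```text
t: 4.2
ee_pos: [488.2, 150.3, 145.1]
ee_rot: [-180.0, 0.0, 90.0]
ft_force: [1.1, -0.2, -1.0]
width: 58.5
grip_force: 43.2
```

Run:
```python
from h import *
c,i=cap("wrist"); s,j=cap("side")
u,v=proj(s,telemetry.observe()["ee_pos"]); print(u,v)
a=cv2.resize(i,(400,300)); 
x0,y0=int(u)-70,int(v)-70; b=cv2.resize(j[max(y0,0):y0+105,x0:x0+140],(400,300))
cv2.imwrite("pics/w3.png",np.hstack([a,b])); print(x0,y0,telemetry.observe()["ee_pos"],telemetry.observe()["width"],telemetry.observe()["ft_force"])
```

```text
401.8734166745174 250.17593057434283
331 180 [487.71014812 150.19259299 144.35072871] 58.96278887804462 [-0.2056555  -0.28293005 -0.80851983]
```

View pics/w3.png

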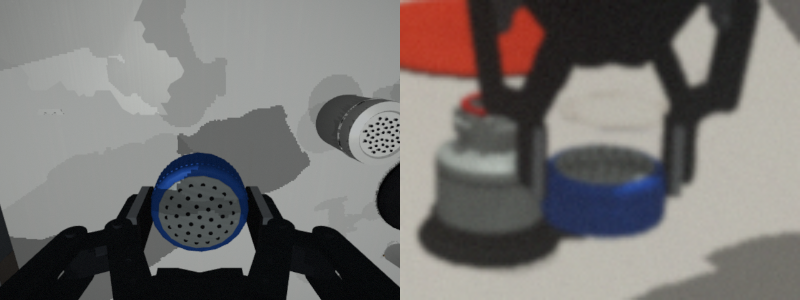

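The lid is gripped level, with the fingertips well above its lower edge. I'll move to just short of the dredger in y, so the ring can be seen past the lid.

>>> jog_arm --commands '[[[-0.034,0.003,-0.003,0,0,0,40],[-0.034,0.003,-0.003,0,0,0,40],[-0.034,0.003,-0.003,0,0,0,40],[-0.034,0.003,-0.003,0,0,0,40],[-0.034,0.003,-0.003,0,0,0,40],[-0.034,0.003,-0.003,0,0,0,40],[-0.034,0.003,-0.003,0,0,0,40],[-0.034,0.003,-0.003,0,0,0,40],[-0.034,0.003,-0.003,0,0,0,40],[-0.034,0.003,-0.003,0,0,0,40],[0,0,0,0,0,0,40],[0,0,0,0,0,0,40]]]'

```text
t: 5.5
ee_pos: [517.7, -190.1, 174.1]
ee_rot: [-179.9, -0.1, 89.9]
ft_force: [0.5, 0.5, -1.2]
width: 58.6
grip_force: 43.2
```

>>> jog_arm --commands '[[[0,0,0,0,0,0,40],[0,0,0,0,0,0,40],[0,0,0,0,0,0,40]]]'

```text
t: 5.8
ee_pos: [518.6, -188.1, 175.1]
ee_rot: [-180.0, -0.0, 90.1]
ft_force: [-0.9, -0.3, -1.1]
width: 58.6
grip_force: 43.2
```

Run:
```python
from h import *
c,i=cap("wrist"); s=telemetry.observe(); print(s["t"],s["ee_pos"],s["ee_rot"],s["qpos"].round(1),s["width"])
xs,ys,m=blob(i,*RD,(320,180),170)
n,l,st,ce=cv2.connectedComponentsWithStats(m); k=1+np.argmax(st[1:,4]); print(st[1:][st[1:,4]>60])
cn=cv2.findContours((l==k).astype(np.uint8),0,2)[0][0]
e=cv2.fitEllipse(cn); print(e, ray(c,*e[0],97))
for nm,near in(("scene",(357,260)),):
    d,j=cap(nm); x,y,_=blob(j,*RD,near,25); e2=cv2.fitEllipse(cv2.convexHull(np.c_[x,y].astype(np.int32))); print(nm,e2,ray(d,*e2[0],97))
xs,ys,m=blob(i,*BL,(320,340),140)
zl=s["ee_pos"][2]-7
h=cv2.convexHull(np.c_[xs,ys].astype(np.int32))[:,0]
print(xs.min(),xs.max(),ys.min(),ys.max())
cx=(xs.min()+xs.max())/2
a=ray(c,cx,ys.max(),zl+29); b=ray(c,cx,ys.min(),zl+1); print("top far edge",a,"near low edge",b)
cv2.imwrite("pics/w4.png",i)
```

```text
5.85 [ 518.59379426 -188.37127862  175.24395792] [-1.79992630e+02 -1.64049894e-02  9.01025755e+01] [ 34.4  21.9 -21.2 106.3   9.7  53.6   8.9] 58.67641518320684
[[ 291  102   70   72 1520]]
((325.4393005371094, 137.81590270996094), (68.36157989501953, 70.51255798339844), 5.006150245666504) [ 521.02270452 -121.55477192   97.        ]
scene ((356.2369689941406, 259.70147705078125), (13.5748291015625, 26.25404930114746), 93.87101745605469) [ 520.15607777 -123.8461552    97.        ]
242 397 244 401
top far edge [ 518.19741818 -215.12528043  197.24395792] near low edge [ 517.97417962 -160.30223993  169.24395792]
```

View pics/w4.png

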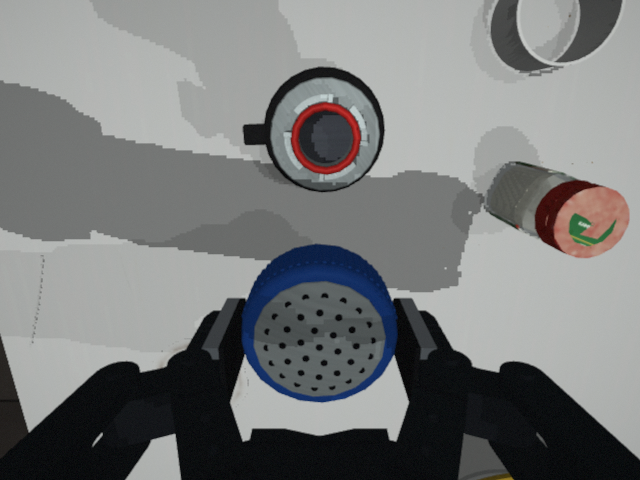

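The ring is at (325,138), with the thread arcs visible around it, and the lid top is at about (320,339). A quick check on the lid's centre will give the relative move.

Run:
```python
from h import *
c,i=cap("wrist"); s=telemetry.observe(); p=s["ee_pos"]; print(p,c["fx"])
xs,ys,m=blob(i,*BL,(320,340),140)
cn,hi=cv2.findContours(m,cv2.RETR_CCOMP,cv2.CHAIN_APPROX_NONE)
holes=[k for k,h in zip(cn,hi[0]) if h[3]>=0]; k=max(holes,key=cv2.contourArea); e=cv2.fitEllipse(k); print(e)
for z in(190,198,205): print(z,ray(c,*e[0],z)-p)
print("mouth at 97 rel TCP", ray(c,325.4,137.8,97)-p)
q=p+[0,0,0]; print(proj(c,q))
for t in (22,30): 
  for dy in(-30.5,30.5): print(t,dy,proj(c,p+[0,dy,t-7 if dy<0 else -7]))
```

```text
[ 518.62022472 -188.89030992  175.36060774] 381.0307563719569
((318.9327087402344, 338.353271484375), (116.26763153076172, 132.82090759277344), 89.98159790039062)
190 [-0.67956297 -3.6230051  14.63939226]
198 [-0.65687821  1.48434672 22.63939226]
205 [-0.63702904  5.95327956 29.63939226]
mouth at 97 rel TCP [  2.50781629  66.77363593 -78.36060774]
(np.float64(320.689250009661), np.float64(311.5489805269042))
22 -30.5 (np.float64(320.49280695262684), np.float64(396.1846992490362))
22 30.5 (np.float64(320.8941452596745), np.float64(237.6007801491346))
30 -30.5 (np.float64(320.49480454103565), np.float64(410.61519272333305))
30 30.5 (np.float64(320.8941452596745), np.float64(237.6007801491346))
```

>>> jog_arm --commands '[[[0.015,0.0028,0.002,0,0,0,40],[0.025,0,0.005,0,0,0,40],[0.0253,0,0.01,0,0,0,40],[0,0,0.015,0,0,0,40],[0,0,0.015,0,0,0,40],[0,0,0.01,0,0,0,40],[0,0,0.01,0,0,0,40],[0,0,0,0,0,0,40],[0,0,0,0,0,0,40],[0,0,0,0,0,0,40]]]'

```text
t: 6.95
ee_pos: [521.9, -124.4, 108.9]
ee_rot: [179.9, 0.0, 90.0]
ft_force: [-0.0, 0.1, -0.6]
width: 58.8
grip_force: 43.2
```

Run:
```python
from h import *
c,i=cap("scene"); d,j=cap("side"); p=telemetry.observe()["ee_pos"]; print(p)
cv2.imwrite("pics/w5.png",np.hstack([cv2.resize(i[190:340,270:470],(400,300),interpolation=2),cv2.resize(j[145:280,273:453],(400,300),interpolation=2)]))
for cc,n,I in((c,"scene",i),(d,"side",j)):
    for q in((521.5,-124,98),p): print(n,proj(cc,q))
    near=tuple(int(v) for v in proj(cc,p+[0,0,8])); xs,ys,m=blob(I,*BL,near,28); print(xs.min(),xs.max(),ys.min(),ys.max(), ray(cc,(xs.min()+xs.max())/2,ys.mean(),p[2]+8))
```

```text
[ 521.84034834 -124.33597525  108.94088104]
scene (np.float64(356.8501791807589), np.float64(258.8054510677646))
scene (np.float64(357.5430475960041), np.float64(252.1393074871248))
339 380 234 265 [ 500.5588854  -140.70471068  116.94088104]
side (np.float64(362.52169152200446), np.float64(214.26108914555653))
side (np.float64(362.4173329412828), np.float64(208.64152723439875))
348 378 201 216 [522.77769017 -99.79233484 116.94088104]
```

View pics/w5.png

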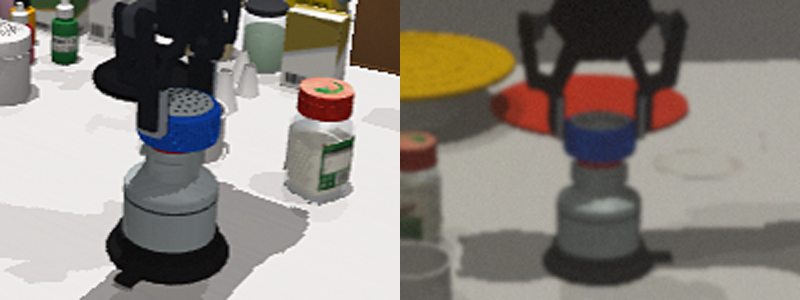

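Alignment looks close. The scene view puts the lid about 3 mm too far toward -y, and the earlier lid-edge rows agree, so I'll shift +3 mm in y and recheck.

>>> jog_arm --commands '[[[0.003,0,0,0,0,0,40],[0,0,0,0,0,0,40],[0,0,0,0,0,0,40]]]'

```text
t: 7.35
ee_pos: [521.4, -121.0, 108.5]
ee_rot: [180.0, 0.0, 90.0]
ft_force: [1.1, 0.8, -0.5]
width: 58.9
grip_force: 43.2
```

Run:
```python
from h import *
p=telemetry.observe()["ee_pos"]; print(p)
for n in("scene","side"):
    c,i=cap(n); g=cv2.cvtColor(i,cv2.COLOR_BGR2HSV)
    u,v=proj(c,p+[0,0,8]); xs,ys,m=blob(i,*BL,(int(u),int(v)),28)
    print(n,[(r,np.nonzero(m[r])[0].min(),np.nonzero(m[r])[0].max()) for r in range(ys.min()+3,ys.max(),3)])
    rx,ry,_=blob(i,*RD,tuple(int(a) for a in proj(c,(521,-123,97))),16); print("ring",rx.min(),rx.max(),ry.min(),ry.max()) if len(rx) else 0
    for z in(60,85,98,p[2]+8): print(z,np.round(proj(c,(521,-123,z)),1))
    r=int(proj(c,(521,-123,88))[1])
    for rr in range(r-2,r+5,2): print(rr,g[rr,int(u)-22:int(u)+23,1].tolist())
```

```text
[ 521.4102537  -120.99765116  108.47416386]
scene [(236, np.int64(370), np.int64(371)), (239, np.int64(374), np.int64(375)), (242, np.int64(375), np.int64(377)), (245, np.int64(372), np.int64(378)), (248, np.int64(352), np.int64(377)), (251, np.int64(352), np.int64(377)), (254, np.int64(352), np.int64(377)), (257, np.int64(338), np.int64(376)), (260, np.int64(340), np.int64(375)), (263, np.int64(345), np.int64(371))]
ring 349 363 265 266
60 [354.8 281.2]
85 [355.7 266.5]
98 [356.1 258.7]
116.47416385707032 [356.7 247.5]
262 [3, 3, 4, 2, 2, 3, 8, 13, 19, 159, 211, 243, 234, 231, 235, 225, 227, 226, 229, 231, 223, 226, 235, 230, 228, 232, 228, 232, 235, 226, 229, 230, 226, 231, 235, 230, 226, 229, 234, 255, 187, 62, 18, 14, 12]
264 [3, 3, 2, 3, 2, 7, 5, 4, 15, 9, 9, 8, 17, 39, 132, 197, 244, 247, 236, 234, 233, 239, 232, 230, 231, 234, 234, 231, 233, 234, 236, 235, 232, 238, 243, 230, 178, 88, 10, 9, 16, 13, 12, 10, 8]
266 [4, 4, 4, 4, 4, 4, 9, 8, 17, 16, 11, 14, 14, 20, 14, 13, 19, 3, 63, 114, 225, 236, 255, 255, 255, 255, 255, 255, 253, 200, 152, 85, 10, 10, 14, 9, 12, 14, 14, 7, 9, 
[... 475 characters left out ...]
8, 75, 89, 103, 101, 104, 104, 114, 119, 115, 129, 128, 129, 122, 108, 100, 104, 109, 106, 101, 86, 67, 34, 9, 5, 16, 18, 20, 20, 16, 17, 20, 19]
219 [19, 21, 19, 20, 20, 22, 19, 19, 17, 17, 20, 11, 12, 38, 55, 75, 90, 92, 93, 107, 95, 111, 118, 109, 119, 104, 107, 107, 90, 72, 49, 33, 27, 3, 12, 17, 18, 19, 17, 19, 18, 18, 17, 18, 14]
221 [20, 19, 17, 21, 19, 17, 17, 19, 19, 17, 16, 11, 18, 4, 18, 23, 28, 27, 47, 40, 48, 45, 51, 48, 44, 40, 40, 38, 35, 21, 21, 22, 15, 18, 14, 13, 16, 16, 16, 18, 17, 16, 20, 16, 18]
223 [19, 17, 19, 19, 17, 17, 17, 16, 20, 17, 21, 7, 17, 18, 14, 11, 21, 7, 16, 19, 20, 13, 3, 20, 17, 20, 7, 7, 17, 17, 14, 11, 11, 24, 9, 19, 15, 12, 15, 19, 20, 16, 17, 17, 15]
```

>>> jog_arm --commands '[[[0.001,-0.0005,0.002,0,0,0,40],[0,0,0.002,0,0,0,40],[0,0,0.002,0,0,0,40],[0,0,0.002,0,0,0,40],[0,0,0.002,0,0,0,40],[0,0,0,0,0,0,40],[0,0,0,0,0,0,40]]]'

```text
t: 8.15
ee_pos: [520.8, -120.1, 98.2]
ee_rot: [-180.0, -0.0, 90.0]
ft_force: [0.5, 0.3, -0.9]
width: 58.4
grip_force: 43.2
```

>>> jog_arm --commands '[[[0,0,0.001,0,0,0,40],[0,0,0.001,0,0,0,40],[0,0,0.001,0,0,0,40],[0,0,0,0,0,0,40],[0,0,0,0,0,0,40]]]'

```text
t: 8.65
ee_pos: [521.1, -120.1, 95.4]
ee_rot: [180.0, -0.0, 90.0]
ft_force: [1.1, -1.1, -0.7]
width: 58.4
grip_force: 43.2
```

>>> jog_arm --commands '[[[0,0,0.001,0,0,0,40],[0,0,0.001,0,0,0,40],[0,0,0.001,0,0,0,40],[0,0,0,0,0,0,40],[0,0,0,0,0,0,40]]]'

```text
t: 9.15
ee_pos: [521.0, -120.1, 92.3]
ee_rot: [180.0, -0.0, 90.0]
ft_force: [1.8, -0.1, -0.5]
width: 59.0
grip_force: 43.2
```

>>> jog_arm --commands '[[[0,0,0.001,0,0,0,40],[0,0,0,0,0,0,40],[0,0,0,0,0,0,40]]]'

```text
t: 9.45
ee_pos: [521.0, -120.2, 91.3]
ee_rot: [180.0, -0.0, 90.0]
ft_force: [1.9, -0.2, -0.8]
width: 58.6
grip_force: 43.2
```

>>> jog_arm --commands '[[[0,0,0.001,0,0,0,40],[0,0,0,0,0,0,40],[0,0,0,0,0,0,40]]]'

```text
t: 9.75
ee_pos: [520.9, -120.1, 90.3]
ee_rot: [180.0, -0.0, 90.0]
ft_force: [2.0, -0.1, -0.1]
width: 58.7
grip_force: 43.2
```

>>> jog_arm --commands '[[[0,0,0.001,0,0,0,40],[0,0,0,0,0,0,40],[0,0,0,0,0,0,40]]]'

```text
t: 10.05
ee_pos: [520.9, -120.1, 89.3]
ee_rot: [180.0, -0.0, 90.0]
ft_force: [3.4, 0.3, -0.7]
width: 58.8
grip_force: 43.2
```

>>> jog_arm --commands '[[[0,0,0.001,0,0,0,40],[0,0,0,0,0,0,40],[0,0,0,0,0,0,40]]]'

```text
t: 10.35
ee_pos: [520.9, -120.1, 88.3]
ee_rot: [180.0, -0.0, 90.0]
ft_force: [3.3, -1.1, -0.3]
width: 58.6
grip_force: 43.2
```

>>> jog_arm --commands '[[[0,0.0007,0.001,0,0,0,40],[0,0,0,0,0,0,40],[0,0,0,0,0,0,40]]]'

```text
t: 10.65
ee_pos: [521.0, -120.0, 87.0]
ee_rot: [-179.9, -0.0, 90.0]
ft_force: [0.9, 0.1, -0.6]
width: 58.6
grip_force: 43.2
```

Run:
```python
from h import *
p=telemetry.observe()["ee_pos"]; print(p,telemetry.observe()["ft_force"],telemetry.observe()["ft_torque"])
out=[]
for n,w in(("scene",(312,215,90)),("side",(318,170,90))):
    c,i=cap(n); x,y,s=w
    u,v=proj(c,(521,-122,95)); xs,ys,m=blob(i,*BL,(int(u),int(v)),28); print(n,ys.min(),ys.max(),xs.min(),xs.max())
    for z in(75,78,81,85,88): # bottom rim near edge
        th=np.linspace(0,6.28,100); q=[proj(c,(521+30.5*np.cos(t),-122+30.5*np.sin(t),z)) for t in th]; print(z,max(a[1] for a in q).round(1))
    out.append(cv2.resize(i[y:y+68,x:x+90],(400,300),interpolation=2))
cv2.imwrite("pics/w6.png",np.hstack(out))
```

```text
[ 521.03028985 -120.03237079   86.99854105] [ 0.88347972  0.06326529 -0.56292014] [-0.08411782 -0.41002601 -0.04254166]
scene 247 278 336 376
75 282.3
78 280.5
81 278.7
85 276.3
88 274.4
side 213 228 348 377
75 232.3
78 230.8
81 229.2
85 227.2
88 225.6
```

View pics/w6.png

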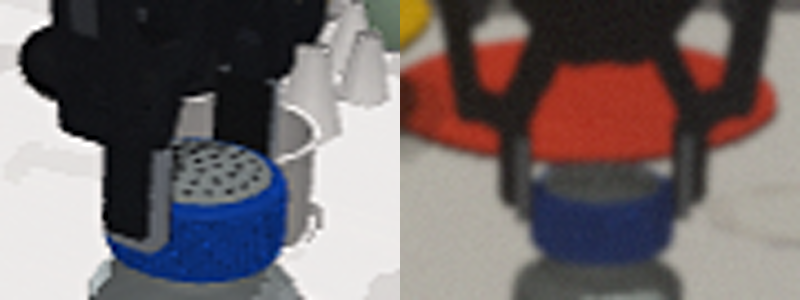

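The lid is now round the neck, its lower edge at roughly 82 mm, with no load yet. I'll continue down gently.

>>> jog_arm --commands '[[[0,0,0.001,0,0,0,40],[0,0,0,0,0,0,40],[0,0,0,0,0,0,40]]]'

```text
t: 11.05
ee_pos: [521.2, -120.1, 86.1]
ee_rot: [-180.0, -0.0, 90.0]
ft_force: [0.9, -0.3, -0.8]
width: 58.5
grip_force: 43.2
```

>>> jog_arm --commands '[[[0,0,0.001,0,0,0,40],[0,0,0,0,0,0,40],[0,0,0,0,0,0,40]]]'

```text
t: 11.35
ee_pos: [521.3, -120.1, 85.2]
ee_rot: [-180.0, -0.0, 90.0]
ft_force: [0.1, 0.1, -1.2]
width: 58.7
grip_force: 43.2
```

>>> jog_arm --commands '[[[0,0,0.001,0,0,0,40],[0,0,0,0,0,0,40],[0,0,0,0,0,0,40]]]'

```text
t: 11.65
ee_pos: [521.4, -120.2, 84.3]
ee_rot: [-180.0, -0.0, 90.0]
ft_force: [-0.1, 0.8, 0.1]
width: 58.7
grip_force: 43.3
```

>>> jog_arm --commands '[[[0,0,0.001,0,0,0,40],[0,0,0,0,0,0,40],[0,0,0,0,0,0,40]]]'

```text
t: 11.95
ee_pos: [521.4, -120.1, 83.4]
ee_rot: [-180.0, 0.0, 90.0]
ft_force: [-1.7, 0.5, 1.9]
width: 59.0
grip_force: 43.4
```

Contact is soft, about 2.7 N, at TCP 83.8, so the lower edge is near 78 mm. The lid seems to have dropped straight into the gaps. I'll turn backward gently to feel for the ribs and confirm.

>>> jog_arm --commands '[[[0,0,0,0,0,-2,40],[0,0,0,0,0,-2,40],[0,0,0,0,0,0,40]]]'

```text
t: 12.25
ee_pos: [521.8, -120.4, 83.4]
ee_rot: [180.0, -0.0, 94.0]
ft_force: [0.8, -0.3, 2.2]
width: 58.6
grip_force: 43.6
```

```bash
python3 -c "
from h import *
s=telemetry.observe();print(s['ee_pos'],s['ee_rot'],s['ft_force'],s['ft_torque'],s['qpos'])"
```

```text
[ 521.83266739 -120.44870285   83.44283398] [ 1.79959460e+02 -1.13298291e-02  9.39987902e+01] [ 0.81692472 -0.3473462   2.15530786] [-0.1050615  -0.10596017 -0.57865052] [ 27.40486968  28.2700705  -21.35892553 111.89926273  14.78679909
  42.41896203   1.37832208]
```

>>> jog_arm --commands '[[[0,0,0,0,0,-2,40],[0,0,0,0,0,-2,40],[0,0,0,0,0,0,40]]]'

```text
t: 12.55
ee_pos: [521.7, -120.5, 83.4]
ee_rot: [180.0, 0.0, 98.1]
ft_force: [1.1, -0.7, 3.2]
width: 58.9
grip_force: 44.6
```

```bash
python3 -c "
from h import *
s=telemetry.observe();print(s['ee_pos'],s['ee_rot'],s['ft_force'],s['ft_torque'],s['qpos'])"
```

```text
[ 521.71080886 -120.50136968   83.40473335] [1.79974691e+02 1.26140622e-02 9.80759679e+01] [ 1.05436241 -0.65048345  3.23430695] [-0.28029045 -0.16827917 -0.88123965] [ 28.15606757  28.41673957 -22.31327378 111.88291987  15.50298921
  42.55398912   4.84177078]
```

The ribs stop it firmly on the backward turn at −0.9 N m, so the lugs are in the gaps. Next I'll press lightly on the seal and screw clockwise.

>>> jog_arm --commands '[[[0,0,0,0,0,3,40],[0,0,0,0,0,4,40],[0,0,0.001,0,0,4,40],[0,0,0.001,0,0,4,40],[0,0,0.0005,0,0,4,40],[0,0,0,0,0,0,40]]]'

```text
t: 13.15
ee_pos: [521.9, -119.6, 81.3]
ee_rot: [180.0, 0.0, 79.1]
ft_force: [-0.6, -1.0, 6.5]
width: 58.8
grip_force: 45.0
```

```bash
cat > o.py <<'E'
from h import *
s=telemetry.observe();print(s['ee_pos'].round(1),s['ee_rot'].round(1),s['ft_force'].round(1),s['ft_torque'].round(2),s['qpos'].round(0))
E
python3 o.py
```

```text
[ 521.9 -119.6   81.3] [180.    0.   79.1] [-0.6 -1.   6.5] [-0.01  0.1  -0.07] [ 24.  28. -18. 112.  12.  42. -12.]
```

>>> jog_arm --commands '[[[0,0,0,0,0,4,40],[0,0,0,0,0,4,40],[0,0,0,0,0,4,40],[0,0,0,0,0,0,40]]]'

```text
t: 13.55
ee_pos: [522.1, -119.7, 81.4]
ee_rot: [179.9, 0.0, 67.1]
ft_force: [-0.5, -1.2, 6.5]
width: 58.4
grip_force: 45.0
```

```bash
python3 o.py
```

```text
[ 522.1 -119.7   81.4] [179.9   0.   67.1] [-0.5 -1.2  6.5] [ 0.05 -0.02 -0.08] [ 22.  28. -15. 112.  10.  41. -22.]
```

>>> jog_arm --commands '[[[0,0,0.0003,0,0,4,40],[0,0,0,0,0,4,40],[0,0,0,0,0,4,40],[0,0,0,0,0,0,40]]]'

```text
t: 13.95
ee_pos: [522.3, -119.8, 81.2]
ee_rot: [179.9, -0.0, 55.1]
ft_force: [0.8, -0.8, 7.5]
width: 58.6
grip_force: 45.0
```

```bash
python3 o.py
```

```text
[ 522.3 -119.8   81.2] [179.9  -0.   55.1] [ 0.8 -0.8  7.5] [-0.12  0.09 -0.08] [ 20.  27. -12. 112.   8.  41. -32.]
```

>>> jog_arm --commands '[[[0,0,0.0003,0,0,3,40],[0,0,0,0,0,3,40],[0,0,0,0,0,0,40]]]'

```text
t: 14.25
ee_pos: [522.3, -119.8, 81.0]
ee_rot: [179.9, -0.0, 49.1]
ft_force: [-0.6, -0.4, 6.4]
width: 59.3
grip_force: 45.1
```

```bash
python3 o.py
```

```text
[ 522.3 -119.8   81. ] [179.9  -0.   49.1] [-0.6 -0.4  6.4] [-0.03  0.04  0.03] [ 19.  27. -11. 112.   7.  41. -37.]
```

>>> jog_arm --commands '[[[0,0,0.0003,0,0,3,40],[0,0,0,0,0,3,40],[0,0,0,0,0,0,40]]]'

```text
t: 14.55
ee_pos: [522.4, -119.9, 80.7]
ee_rot: [179.9, -0.0, 43.1]
ft_force: [0.1, -0.4, 7.3]
width: 58.6
grip_force: 45.1
```

```bash
python3 o.py
```

```text
[ 522.4 -119.9   80.7] [179.9  -0.   43.1] [ 0.1 -0.4  7.3] [-0.03  0.09 -0.04] [ 17.  27.  -9. 112.   6.  41. -42.]
```

>>> jog_arm --commands '[[[0,0,0,0,0,3,40],[0,0,0,0,0,2,40],[0,0,0,0,0,0,40]]]'

```text
t: 14.85
ee_pos: [522.4, -120.0, 80.8]
ee_rot: [179.9, -0.0, 38.1]
ft_force: [-0.1, -0.3, 7.9]
width: 58.9
grip_force: 45.1
```

```bash
python3 o.py
```

```text
[ 522.4 -120.    80.8] [179.9  -0.   38.1] [-0.1 -0.3  7.9] [-0.16  0.05  0.02] [ 16.  27.  -8. 112.   6.  41. -47.]
```

>>> jog_arm --commands '[[[0,0,0,0,0,3,40],[0,0,0,0,0,2,40],[0,0,0,0,0,0,40]]]'

```text
t: 15.15
ee_pos: [522.4, -120.0, 80.8]
ee_rot: [179.9, -0.1, 33.1]
ft_force: [0.3, -0.8, 7.9]
width: 58.7
grip_force: 45.1
```

```bash
python3 o.py
```

```text
[ 522.4 -120.    80.8] [ 1.799e+02 -1.000e-01  3.310e+01] [ 0.3 -0.8  7.9] [-0.12  0.04 -0.04] [ 15.  27.  -7. 112.   5.  41. -51.]
```

>>> jog_arm --commands '[[[0,0,0,0,0,2,40],[0,0,0,0,0,2,40],[0,0,0,0,0,0,40]]]'

```text
t: 15.45
ee_pos: [522.5, -120.0, 80.8]
ee_rot: [179.9, -0.1, 29.1]
ft_force: [-0.6, -0.5, 6.5]
width: 58.9
grip_force: 45.1
```

```bash
python3 o.py
```

```text
[ 522.5 -120.    80.8] [ 1.799e+02 -1.000e-01  2.910e+01] [-0.6 -0.5  6.5] [-0.15  0.    0.01] [ 15.  27.  -6. 112.   4.  41. -54.]
```

>>> jog_arm --commands '[[[0,0,0,0,0,2,40],[0,0,0,0,0,2,40],[0,0,0,0,0,0,40]]]'

```text
t: 15.75
ee_pos: [522.5, -120.1, 80.8]
ee_rot: [179.9, -0.1, 25.1]
ft_force: [0.1, -0.7, 7.2]
width: 58.5
grip_force: 45.1
```

```bash
python3 o.py
```

```text
[ 522.5 -120.1   80.8] [ 1.799e+02 -1.000e-01  2.510e+01] [ 0.1 -0.7  7.2] [-0.21  0.02  0.01] [ 14.  27.  -5. 112.   3.  41. -58.]
```

>>> jog_arm --commands '[[[0,0,0,0,0,2,40],[0,0,0,0,0,1,40],[0,0,0,0,0,0,40]]]'

```text
t: 16.05
ee_pos: [522.7, -120.2, 80.8]
ee_rot: [179.9, -0.1, 22.2]
ft_force: [0.8, -1.1, 7.4]
width: 58.4
grip_force: 45.1
```

```bash
python3 o.py
```

```text
[ 522.7 -120.2   80.8] [ 1.799e+02 -1.000e-01  2.220e+01] [ 0.8 -1.1  7.4] [-0.21 -0.06  0.09] [ 13.  27.  -4. 112.   3.  41. -60.]
```

>>> jog_arm --commands '[[[0,0,0,0,0,1,40],[0,0,0,0,0,1,40],[0,0,0,0,0,0,40]]]'

```text
t: 16.35
ee_pos: [523.0, -120.5, 80.9]
ee_rot: [179.9, -0.1, 20.2]
ft_force: [0.3, -0.7, 6.3]
width: 58.4
grip_force: 45.1
```

```bash
python3 o.py
```

```text
[ 523.  -120.5   80.9] [ 1.799e+02 -1.000e-01  2.020e+01] [ 0.3 -0.7  6.3] [-0.44 -0.19  0.33] [ 13.  27.  -4. 112.   3.  41. -62.]
```

>>> jog_arm --commands '[[[0,0,0,0,0,1,40],[0,0,0,0,0,1,40],[0,0,0,0,0,0,40]]]'

```text
t: 16.65
ee_pos: [523.3, -121.0, 81.0]
ee_rot: [179.8, -0.1, 18.3]
ft_force: [1.2, -2.5, 6.2]
width: 58.7
grip_force: 45.0
```

```bash
python3 o.py
```

```text
[ 523.3 -121.    81. ] [ 1.798e+02 -1.000e-01  1.830e+01] [ 1.2 -2.5  6.2] [-0.66 -0.35  0.61] [ 13.  27.  -3. 112.   2.  40. -64.]
```

It has reached a firm stop at 0.6 N m after about 75°, so the lid is home. I'll ease off slightly, open, and lift away.

>>> jog_arm --commands '[[[0,0,0,0,0,-1.5,40],[0,0,0,0,0,0,100],[0,0,0,0,0,0,100],[0,0,0,0,0,0,100],[0,0,0,0,0,0,100],[0,0,0,0,0,0,100],[0,0,0,0,0,0,100]]]'

```text
t: 17.35
ee_pos: [521.4, -120.1, 79.8]
ee_rot: [-180.0, 0.0, 19.5]
ft_force: [0.1, 0.2, -0.7]
width: 85.2
grip_force: 0.0
```

>>> jog_arm --commands '[[[0,0,-0.01,0,0,0,100],[0,0,-0.02,0,0,0,100],[0,0,-0.03,0,0,0,100],[0,0,-0.03,0,0,0,100],[0,0,-0.02,0,0,0,100],[0,0,-0.01,0,0,0,100],[0,0,0,0,0,0,100],[0,0,0,0,0,0,100]]]'

```text
t: 18.15
ee_pos: [521.0, -120.1, 199.3]
ee_rot: [-180.0, 0.0, 19.5]
ft_force: [0.3, 0.4, -0.1]
width: 85.5
grip_force: 0.0
```

Run:
```python
from h import *
out=[]
for n,w in(("scene",(312,215,90)),("side",(318,170,90))):
    c,i=cap(n); x,y,s=w
    u,v=proj(c,(521,-122,90)); xs,ys,m=blob(i,*BL,(int(u),int(v)),28); print(n,ys.min(),ys.max(),xs.min(),xs.max())
    out.append(cv2.resize(i[y:y+68,x:x+90],(400,300),interpolation=2))
cv2.imwrite("pics/w7.png",np.hstack(out)); print(telemetry.observe()["ft_force"],telemetry.observe()["width"],telemetry.observe()["ee_pos"])
```

```text
scene 249 281 336 376
side 215 230 348 377
[-0.57468087  0.10302462 -0.73444089] 85.42224792005389 [ 520.51810159 -119.98193587  198.56144736]
```

View pics/w7.png

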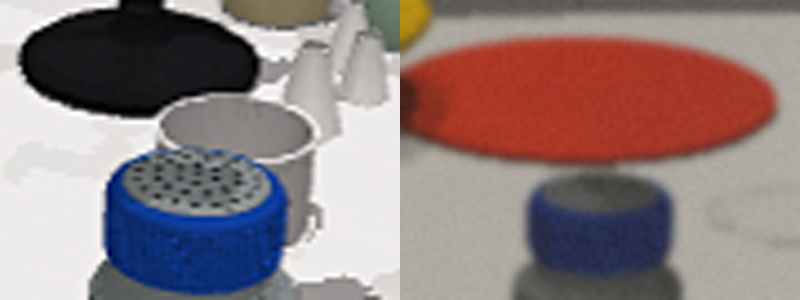

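The lid looks square on the dredger. A quick subpixel comparison with the earlier crop, where the lower edge was at 81.2 mm, will check its height.

Run:
```python
from h import *
a=cv2.imread("pics/w6.png");b=cv2.imread("pics/w7.png")
f=lambda im,x0,x1,y0:(im[y0:,x0:x1,0].astype(float)-im[y0:,x0:x1,2]).mean(1)
for x0,x1,y0,n in((185,250,220,"scene"),(570,640,210,"side")):
    r=[]
    for im in(a,b):
        s=f(im,x0,x1,y0); t=s.max()/2; k=np.where(s>t)[0].max(); r.append(y0+k+(s[k]-t)/(s[k]-s[k+1]))
    d=(r[1]-r[0])/(300/68); print(n,r,d,"px")
```

```text
scene [np.float64(281.22091194968556), np.float64(290.6065857885615)] 2.1274194034785507 px
side [np.float64(263.1547169811321), np.float64(273.03504672897196)] 2.2395414095103727 px
```

The height reads about 76 to 77 mm, which is inconclusive between home at 75 and dropped at 78. I'll regrip and check that it is tight against the stop.

>>> jog_arm --commands '[[[0,0,0.03,0,0,0,100],[0,0,0.03,0,0,0,100],[0,0,0.03,0,0,0,100],[0,0,0.02,0,0,0,100],[0,0,0.009,0,0,0,100],[0,0,0,0,0,0,100],[0,0,0,0,0,0,100]]]'

```text
t: 18.95
ee_pos: [521.8, -120.2, 81.2]
ee_rot: [180.0, -0.0, 19.5]
ft_force: [0.1, 0.5, 0.9]
width: 85.2
grip_force: 0.0
```

>>> jog_arm --commands '[[[0,0,0,0,0,0,40],[0,0,0,0,0,0,40],[0,0,0,0,0,0,40],[0,0,0,0,0,0,40],[0,0,0,0,0,0,40],[0,0,0,0,0,0,40],[0,0,0,0,0,0,40]]]'

```text
t: 19.65
ee_pos: [522.9, -120.7, 82.2]
ee_rot: [179.9, -0.1, 19.5]
ft_force: [-0.6, -1.3, 5.4]
width: 59.0
grip_force: 42.0
```

```bash
python3 o.py
```

```text
[ 522.9 -120.7   82.2] [ 1.799e+02 -1.000e-01  1.950e+01] [-0.6 -1.3  5.4] [-0.34 -0.08  0.07] [ 13.  27.  -3. 112.   2.  41. -62.]
```

>>> jog_arm --commands '[[[0,0,0,0,0,1,40],[0,0,0,0,0,1,40],[0,0,0,0,0,0,40]]]'

```text
t: 19.95
ee_pos: [523.3, -121.1, 82.2]
ee_rot: [179.9, -0.2, 17.5]
ft_force: [1.1, -2.5, 5.5]
width: 58.9
grip_force: 41.9
```

```bash
python3 o.py
```

```text
[ 523.3 -121.1   82.2] [179.9  -0.2  17.5] [ 1.1 -2.5  5.5] [-0.68 -0.31  0.29] [ 13.  27.  -3. 112.   2.  41. -64.]
```

It resists at once when turned clockwise, with the same stiffness as before, so it is against the stop. One final nudge, ease off, then release and withdraw.

>>> jog_arm --commands '[[[0,0,0,0,0,1,40],[0,0,0,0,0,1,40],[0,0,0,0,0,0,40],[0,0,0,0,0,-1,40],[0,0,0,0,0,0,100],[0,0,0,0,0,0,100],[0,0,0,0,0,0,100],[0,0,0,0,0,0,100],[0,0,0,0,0,0,100],[0,0,0,0,0,0,100]]]'

```text
t: 20.95
ee_pos: [521.3, -120.0, 80.7]
ee_rot: [-180.0, 0.0, 16.5]
ft_force: [-0.1, 0.2, -0.2]
width: 85.4
grip_force: 0.0
```

>>> jog_arm --commands '[[[0,0,-0.01,0,0,0,100],[0,0,-0.02,0,0,0,100],[0,0,-0.03,0,0,0,100],[0,0,-0.03,0,0,0,100],[0,0,-0.02,0,0,0,100],[0,0,-0.01,0,0,0,100],[0,0,0,0,0,0,100],[0,0,0,0,0,0,100]]]'

```text
t: 21.75
ee_pos: [521.0, -120.1, 200.3]
ee_rot: [-180.0, 0.0, 16.5]
ft_force: [1.0, 0.1, 0.1]
width: 85.3
grip_force: 0.0
```

```bash
python3 - <<'E'
from h import *
a=cv2.imread("pics/w7.png"); out=[]
for n,(x,y) in(("scene",(312,215)),("side",(318,170))):
    c,i=cap(n); out.append(cv2.resize(i[y:y+68,x:x+90],(400,300),interpolation=2))
b=np.hstack(out); cv2.imwrite("pics/w8.png",b)
f=lambda im,x0,x1,y0:(im[y0:,x0:x1,0].astype(float)-im[y0:,x0:x1,2]).mean(1)
for x0,x1,y0,n in((185,250,220,"scene"),(570,640,210,"side")):
    r=[]
    for im in(a,b):
        s=f(im,x0,x1,y0); t=s.max()/2; k=np.where(s>t)[0].max(); r.append(y0+k+(s[k]-t)/(s[k]-s[k+1]))
    print(n,r,(r[1]-r[0])/(300/68),"px")
E
python3 o.py
```

```text
scene [np.float64(290.6065857885615), np.float64(290.83570300157976)] 0.05193323495080145 px
side [np.float64(273.03504672897196), np.float64(272.4512195121951)] -0.1323341691360868 px
[ 520.5 -120.   199.5] [-1.799e+02  1.000e-01  1.650e+01] [-0.1 -0.6 -0.6] [ 0.    0.01 -0.  ] [ 13.  17.  -3. 108.   1.  55. -64.]
```

Height is unchanged. I'll do one decisive check: touch the lid's top lightly with shut fingers. It should be at 105 mm if home, or 108 mm if only dropped.

>>> jog_arm --commands '[[[0,0,0.02,0,0,0,0],[0,0,0.03,0,0,0,0],[0,0,0.02,0,0,0,0],[0,0,0.01,0,0,0,0],[0,0,0,0,0,0,0],[0,0,0,0,0,0,0],[0,0,0,0,0,0,0],[0,0,0,0,0,0,0],[0,0,0.006,0,0,0,0],[0,0,0.004,0,0,0,0],[0,0,0,0,0,0,0],[0,0,0,0,0,0,0]]]'

```text
t: 23.05
ee_pos: [521.3, -120.1, 110.7]
ee_rot: [-180.0, 0.0, 16.5]
ft_force: [-0.3, 0.3, 0.0]
width: 0.1
grip_force: 0.0
```

>>> jog_arm --commands '[[[0,0,0.001,0,0,0,0],[0,0,0.001,0,0,0,0],[0,0,0,0,0,0,0],[0,0,0,0,0,0,0]]]'

```text
t: 23.45
ee_pos: [521.5, -120.2, 108.9]
ee_rot: [-180.0, 0.0, 16.5]
ft_force: [0.4, 0.4, -1.0]
width: 0.0
grip_force: 0.0
```

>>> jog_arm --commands '[[[0,0,0.001,0,0,0,0],[0,0,0.001,0,0,0,0],[0,0,0,0,0,0,0],[0,0,0,0,0,0,0]]]'

```text
t: 23.85
ee_pos: [521.4, -120.1, 106.8]
ee_rot: [-180.0, 0.0, 16.5]
ft_force: [0.6, -0.2, 0.5]
width: -0.1
grip_force: 0.0
```

>>> jog_arm --commands '[[[0,0,0.001,0,0,0,0],[0,0,0,0,0,0,0],[0,0,0,0,0,0,0]]]'

```text
t: 24.15
ee_pos: [521.5, -120.2, 105.9]
ee_rot: [-180.0, 0.0, 16.5]
ft_force: [0.5, -0.7, 0.5]
width: 0.1
grip_force: 0.0
```

>>> jog_arm --commands '[[[0,0,0.001,0,0,0,0],[0,0,0,0,0,0,0],[0,0,0,0,0,0,0]]]'

```text
t: 24.45
ee_pos: [521.4, -120.2, 104.8]
ee_rot: [-180.0, 0.0, 16.5]
ft_force: [0.0, 0.6, -0.1]
width: 0.1
grip_force: 0.0
```

No contact down to 105 mm, so the lid's top is at home height. I'll back away and hand in.

>>> jog_arm --commands '[[[0,0,-0.01,0,0,0,0],[0,0,-0.03,0,0,0,0],[0,0,-0.03,0,0,0,0],[0,0,-0.03,0,0,0,0],[0,0,0,0,0,0,0],[0,0,0,0,0,0,0],[0,0,0,0,0,0,0]]]'

```text
t: 25.15
ee_pos: [520.8, -120.0, 204.4]
ee_rot: [-180.0, 0.1, 16.5]
ft_force: [-1.2, -0.4, -0.3]
width: 0.1
grip_force: 0.0
```

```bash
python3 -c "
from h import *
print(order.finish_job())"
```

```text
the job is handed in; nothing more can be done
None
```

The lid is screwed home and released (top at or below 105 mm by touch) and the job was handed in at about 25 s; it dropped straight into the gaps, so the backward turn only confirmed the ribs, and turning torque peaked near 0.9 N m backward and 0.6 N m clockwise, above the 0.3 N m screwing figure.

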